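# Tap the yellow contact key

### The job

Close the circuit with the yellow tap key on the board: gently press its yellow knob all the way down with the fingertips and keep it down for at least a second; then let it spring up and draw back clear of everything. Do not touch the red and blue keys, leave the pen and the magnet where they are, and do not lift the yellow key or shove it out of place.

Things in the scene. Friction and masses are not known exactly. Their poses are not given: they have to be found in the camera images.
- board: White circuit board, fixed to the bench, 260 (x) x 420 (y) x 12 mm thick; origin at the centre of its underside, z up. Printed copper tracks. The three tap keys stand on it in a row along its y, about 130 mm apart, on the half nearer its -x edge; on the other half are a flat blue meter (top 47 mm above the bench) and two battery holders (44 mm).
- yellow_knob (a point): Centre of the top face of the yellow knob of a tap key: a round flat-topped knob 30 mm across, 10 mm thick, at the free front end of a level brass lever. Its top is 63 mm above the bench with the key up.
- yellow_base: The tap key with the yellow knob: a loose black block 110 (x) x 60 (y) x 18 mm, 0.4 to 0.7 kg, standing on the board; origin at the centre of its underside, z up. The knob lies 35 mm from the origin towards the block's own -x; the lever's hinge is 35 mm towards +x, 33 mm above the origin. Nothing of the key is taller than its knob (51 mm above its own underside).
- yellow_key (a joint): Angle of the lever of the yellow key, rad: 0 up, 0.12 fully down on its stop (the knob is then 8.4 mm lower). A spring holds it up: about 2 N on the knob starts it moving, about 4 N holds it fully down; it springs up when let go.
- red_knob (a point): Centre of the top face of the red knob of a tap key: a round flat-topped knob 30 mm across, 10 mm thick, at the free front end of a level brass lever. Its top is 63 mm above the bench with the key up.
- red_base: The tap key with the red knob: a loose black block 110 (x) x 60 (y) x 18 mm, 0.4 to 0.7 kg, standing on the board; origin at the centre of its underside, z up. The knob lies 35 mm from the origin towards the block's own -x; the lever's hinge is 35 mm towards +x, 33 mm above the origin. Nothing of the key is taller than its knob (51 mm above its own underside).
- red_key (a joint): Angle of the lever of the red key, rad: 0 up, 0.12 fully down on its stop (the knob is then 8.4 mm lower). A spring holds it up: about 2 N on the knob starts it moving, about 4 N holds it fully down; it springs up when let go.
- blue_knob (a point): Centre of the top face of the blue knob of a tap key: a round flat-topped knob 30 mm across, 10 mm thick, at the free front end of a level brass lever. Its top is 63 mm above the bench with the key up.
- blue_base: The tap key with the blue knob: a loose black block 110 (x) x 60 (y) x 18 mm, 0.4 to 0.7 kg, standing on the board; origin at the centre of its underside, z up. The knob lies 35 mm from the origin towards the block's own -x; the lever's hinge is 35 mm towards +x, 33 mm above the origin. Nothing of the key is taller than its knob (51 mm above its own underside).
- blue_key (a joint): Angle of the lever of the blue key, rad: 0 up, 0.12 fully down on its stop (the knob is then 8.4 mm lower). A spring holds it up: about 2 N on the knob starts it moving, about 4 N holds it fully down; it springs up when let go.
- pen: Loose orange and white pen, 130 mm long (along its x), 12 mm high, lying on the board in one of the two gaps between the keys; origin under its middle.
- magnet: Loose U-shaped magnet holder of dark steel, 45 (x) x 40 (y) x 48 mm high, open upwards, standing on the board in the other gap between the keys; origin at the centre of its underside.

How it is judged:
On the way, in this order (a step that is already met when the one before it is completed fails the run):
1. the fingertips hold the yellow key fully down for a second (value of joint yellow_key above 0.1 rad and contact force between the fingers and yellow_base above 0.5 N), for 0.8 s.
2. the yellow key has sprung up and the fingers have left it (value of joint yellow_key below 0.02 rad and contact force between the fingers and yellow_base below 0.1 N and distance between the grasp point and yellow_knob above 0.035 m), for 0.2 s.
At the end, for the whole second after the job is handed in: All three keys are up (lever under 0.02 rad) and at rest, each within 10 mm of where it stood; the pen and the magnet are within 12 mm of where they were; the hand is drawn back, touching nothing (value of joint each of yellow_key, red_key, blue_key below 0.02 rad and distance of each of yellow_base, red_base, blue_base from where it was at the start of the episode below 0.01 m and linear speed of each of yellow_base, red_base, blue_base below 0.02 m/s and distance of each of pen, magnet from where it was at the start of the episode below 0.012 m).
It fails at once if the red or the blue key is touched (over 0.3 N) (contact force between any of the fingers, the arm and red_base above 0.3 N or contact force between any of the fingers, the arm and blue_base above 0.3 N).
It fails at once if the yellow key is pressed roughly (over 20 N) (contact force between any of the fingers, the arm and yellow_base above 20 N).
It fails at once if the yellow key is lifted, tipped or shoved more than 10 mm (distance of yellow_base from where it was at the start of the episode above 0.01 m or angle between yellow_base's own z axis and vertical above 0.15 rad).
It fails at once if a red or blue key is moved more than 10 mm (distance of any of red_base, blue_base from where it was at the start of the episode above 0.01 m).
It fails at once if the pen or the magnet is moved more than 12 mm (distance of any of pen, magnet from where it was at the start of the episode above 0.012 m).
It also fails if it takes over 32 s, if anything falls off the work surface, if the arm or the gripper's body presses on something with over 40 N, if the wrist force passes 120 N, or if a joint passes its speed limit or range.

### The arm

A 6-joint arm with a two-finger parallel gripper is mounted at the origin on the work surface. World frame = base frame: x ahead of the robot, y to its left, z up, the work surface at z = 0. Lengths are in m, angles in rad, forces in N, time in s.
With the tool pointing down it reaches from about 0.35 to 0.975 m from the base axis. Payload 4.9 kg.
Tool frame: the origin (TCP) lies at the very end of the fingers, on their centre line; the grasp point (between the pads) lies 19 mm behind it; z points along the fingers, y is the line along which they close (so a half turn about z gives the same grasp; the last joint's range is limited). The gripper opens to 85 mm and grips with 20 to 120 N. Pads are 22 mm wide; open, the fingers measure 114 mm over their backs; the gripper's body (76 mm by 85 mm) begins 54 mm behind the grasp point. The pads swing forward as they close: fully open they stand 13 mm farther back than shut.
Start: joints at [-1.362, 0.053, 1.613, -0, 1.476, -0.119], TCP at [0.201, -0.592, 0.231] pointing down, gripper open.
Joint ranges: [-3.01, 3.01], [-1.01, 2.22], [0.06, 2.58], [-1.02, 4.17], [0.09, 2.62], [-3.14, 3.14]. Speed limits (rad/s): [2.57, 2.57, 3.14, 3.14, 3.14, 3.14].

### API

Orientations are given as a rotation vector (axis times angle).
In Python, from station import ctrl, imaging gives the robot as it stands.
- The arm moves only by the tool play_rows, never from a script. Its argument "series" is a list of rows, each a list of 3 entries, a list of its own where there are three numbers: the opening, from 0 (shut) to 1 (fully open), then the shift along the tool's x, y, z each as a share of 0.05 m, from -1 to 1, then the turn, a rotation vector about the tool's x, y, z each as a share of 8 degrees, from -1 to 1. In form: [[grip, [dx, dy, dz], [ax, ay, az]], ...]. A call has 1 to 8 rows; each row shifts and turns the commanded pose from where the row before left it, along the tool's axes as they then stand; what a row does not reach is not made up. A row lasts 1/8 s, in which the tool goes at most 62.5 mm and 10.7 degrees, less where a joint would pass 70% of its speed; a pose out of reach is approached as far as the arm can. A call with a number of a shift or a turn outside -1 to 1 is refused whole. A call with a gripper value outside its range is refused whole. The fingers move at their own pace and stop on an object; "force" is the grip in N (left out, the last holds). Time passes only in rows, so rows that do not move let the fingers close. It gives the time, the measured TCP pose, the force, the opening and the grip force at its end, in the units of the state.
- ctrl.get_obs(): the state, without advancing time (a new reading comes with each control period).
- imaging.get_image(name): name is "scene" or "side" or "wrist"; returns a dict with "color" (400x640x3 uint8, blue, green, red), "fx", "fy", "cx", "cy" (pixels), "D" ([k1, k2, p1, p2, k3] as OpenCV has them; the pictures are not rectified), "extrinsics" (4x4, takes a point from world to camera coordinates); the wrist camera has in their place "hand_eye" (4x4, takes a point from camera to tool coordinates, whose origin is the TCP and whose axes are the flange's). Camera axes: x right, y down, z forward; pixel columns grow to the right and rows downward; lengths in m; the calibration is good to about 2 mm. A picture is of the moment at which its call begins: read the wrist's pose just before it. There is no depth.
- ctrl.finish_job(): hands the job in; it is judged then, once.
The state is a dict: "t": time; "q": joint angles; "dq": joint speeds; "effort": joint torques, N m; "tool_pos": TCP position; "tool_rot": TCP orientation; "contact_force": force on the tool from outside, world axes, zero at the start; "wrist_torque": the same for the moment, N m; "opening": finger opening in m; "grip_force": force on a finger pad.
Only numpy, scipy, OpenCV 4.12 (cv2) and the standard library are available. Lean on these libraries where they do the work, as an engineer would, in place of code of your own. Each camera call takes 0.05 s, during which the arm holds its last target. There are 200 camera calls.

## Working session

There is one attempt and no reset: what is moved stays moved. The work goes in short steps, Python scripts to look and compute and a tool call to move; the robot and the scene stay as the last step left them, time stands still between calls to the robot, and variables do not carry over. Pictures are saved under pics/ and viewed, at most 10 in all, crops included, and the job is handed in when it is done.

Besides the shell and the picture viewer there is one more tool, called after "Emit:" by a JSON object that holds its "op" and its "data", one argument or row to a line. play_rows: Moves the arm, as the interface text tells. Shift numbers are shares of 0.05 m and turn numbers shares of 8 degrees, none past 1 either way. Its arguments: {"type":"object","properties":{"series":{"type":"array"},"force":{"type":"number"}},"required":["series"]}

```bash
mkdir -p pics; cat > h.py <<'E'
import numpy as np, cv2
from scipy.spatial.transform import Rotation as R
from station import ctrl, imaging
def cam(name):
    o=ctrl.get_obs(); im=imaging.get_image(name)
    K=np.array([[im['fx'],0,im['cx']],[0,im['fy'],im['cy']],[0,0,1.]])
    if name=='wrist':
        T=np.eye(4);T[:3,:3]=R.from_rotvec(o['tool_rot']).as_matrix();T[:3,3]=o['tool_pos']
        W=T@np.array(im['hand_eye'])
    else: W=np.linalg.inv(np.array(im['extrinsics']))
    return im['color'],K,np.array(im['D'],float),W
def ray(px,K,D,W):
    p=cv2.undistortPoints(np.array([[px]],float),K,D)[0,0]
    d=W[:3,:3]@np.array([p[0],p[1],1]); return W[:3,3],d/np.linalg.norm(d)
def plane(px,c,z):
    o,d=ray(px,*c[1:]); return o+d*(z-o[2])/d[2]
def tri(rs):
    A=sum(np.eye(3)-np.outer(d,d) for o,d in rs); b=sum((np.eye(3)-np.outer(d,d))@o for o,d in rs)
    return np.linalg.solve(A,b)
def blobs(img,lo,hi,mn=40):
    m=cv2.inRange(cv2.cvtColor(img,cv2.COLOR_BGR2HSV),lo,hi)
    n,l,s,c=cv2.connectedComponentsWithStats(m)
    return [(s[i].tolist(),c[i].round(1).tolist()) for i in range(1,n) if s[i,4]>=mn]
E
python3 - <<'E'
from h import *
for n in ('scene','side','wrist'):
    c=cam(n); cv2.imwrite(f'pics/{n}0.png',c[0]); print(n,c[3][:3,3].round(3),c[3][:3,2].round(2))
    print('Y',blobs(c[0],(22,120,100),(35,255,255)))
o=ctrl.get_obs();print(o['t'],o['tool_pos'],o['tool_rot'],o['opening'])
print(R.from_rotvec(o['tool_rot']).as_matrix().round(3))
E
```

```text
scene [ 1.037 -0.204  0.517] [-0.68  0.35 -0.64]
Y [([231, 229, 18, 17, 239], [239.6, 236.7])]
side [0.508 0.632 0.452] [ 0.08 -0.84 -0.54]
Y [([310, 166, 14, 9, 108], [316.7, 170.0])]
wrist [ 0.271 -0.568  0.374] [-0.27 -0.09 -0.96]
Y []
0.15 [ 0.20110986 -0.59125016  0.23033076] [-3.09789120e+00 -5.12303677e-01  1.46210756e-04] 0.08484831628901363
[[ 0.947  0.322 -0.   ]
 [ 0.322 -0.947  0.002]
 [ 0.    -0.002 -1.   ]]
```

View pics/scene0.png

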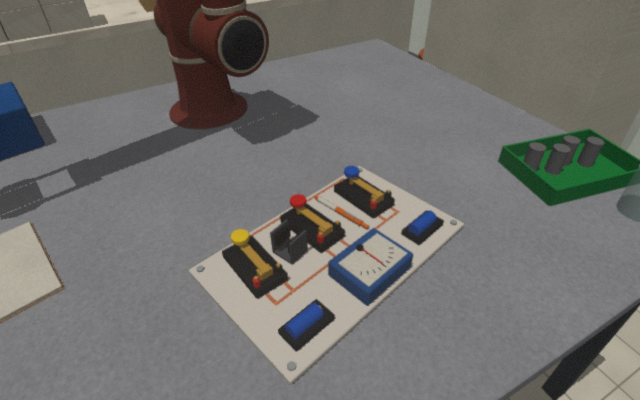

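View pics/side0.png

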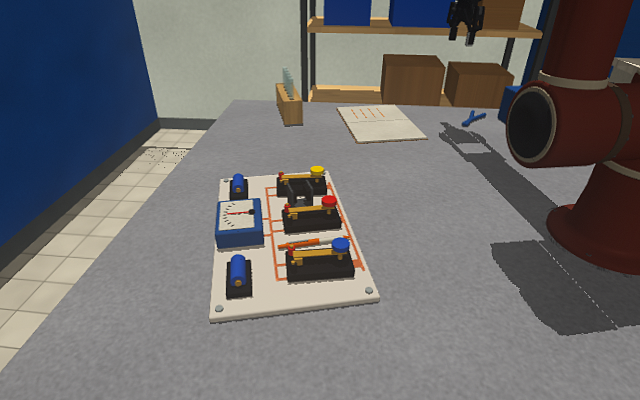

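The scene view shows the yellow key at the -y end of the row, with its knob at about (240,236). The magnet, at (290,242), stands between it and the red key at (298,200). In the side view the yellow knob is at (317,170).

```bash
python3 - <<'E'
from h import *
S=cam('scene');D=cam('side')
r=[ray((239.8,236),*S[1:]),ray((317,169.5),*D[1:])]
p=tri(r);print('Y',p.round(4),[np.linalg.norm(np.cross(p-o,d)).round(4) for o,d in r])
# red, blue knobs: scene + side
for n,lo,hi in (('R',(0,150,120),(6,255,255)),('B',(105,150,120),(125,255,255))):
    print(n,blobs(S[0],lo,hi,60),blobs(D[0],lo,hi,60))
for px in ((240,235),(298,200),(351,171)): print('scene@.06',plane(px,S,.06).round(4))
for px in ((317,169),(329,201),(341,243)): print('side@.06',plane(px,D,.06).round(4))
o=ctrl.get_obs(); M=R.from_rotvec(o['tool_rot']).as_matrix()
print('tool delta',(M.T@(p-o['tool_pos'])).round(4), o['q'])
print(np.array(imaging.get_image('wrist')['hand_eye']).round(3))
E
```

```text
Y [ 0.5745 -0.1069  0.0593] [np.float64(0.0002), np.float64(0.0002)]
R [([290, 195, 16, 11, 142], [297.3, 199.9])] [([322, 195, 15, 9, 106], [329.1, 199.2])]
B [([345, 166, 13, 9, 89], [351.2, 170.2]), ([412, 212, 24, 18, 207], [423.9, 219.8]), ([287, 304, 35, 30, 454], [304.6, 317.9])] [([233, 174, 10, 14, 109], [237.5, 179.7]), ([216, 198, 46, 36, 341], [243.8, 219.7]), ([332, 238, 17, 11, 152], [340.1, 242.9]), ([231, 255, 14, 25, 283], [237.1, 266.2])]
scene@.06 [ 0.5735 -0.1059  0.06  ]
scene@.06 [0.5412 0.0148 0.06  ]
scene@.06 [0.5138 0.143  0.06  ]
side@.06 [ 0.5744 -0.1082  0.06  ]
side@.06 [0.5399 0.0188 0.06  ]
side@.06 [0.5123 0.1431 0.06  ]
tool delta [ 0.5094 -0.3384  0.1718] [-1.36202697e+00  5.30356545e-02  1.61356702e+00 -2.39586563e-05
  1.47596990e+00 -1.19005231e-01]
[[-0.001 -0.958 -0.288  0.074]
 [ 1.    -0.001  0.     0.   ]
 [-0.    -0.288  0.958 -0.144]
 [ 0.     0.     0.     1.   ]]
```

Emit:
{"op": "play_rows", "data": {
  "series": [
    [0,[0.8,-0.54,0],[0,0,0]],
    [0,[0.8,-0.54,0],[0,0,0]],
    [0,[0.8,-0.54,0],[0,0,0]],
    [0,[0.8,-0.54,0],[0,0,0]],
    [0,[0.8,-0.54,0],[0,0,0]],
    [0,[0.8,-0.54,0],[0,0,0]],
    [0,[0.8,-0.54,0],[0,0,0]],
    [0,[0.8,-0.54,0],[0,0,0]]
  ],
  "force": 20
}}

```text
t: 1.3
tool_pos: [0.4354, -0.2828, 0.2314]
tool_rot: [3.099, 0.512, 0.001]
contact_force: [-0.3, -0.8, 0.4]
opening: 0.0
grip_force: 0.0
```

Emit:
{"op": "play_rows", "data": {
  "series": [
    [0,[0.8,-0.54,0.1],[0,0,0]],
    [0,[0.8,-0.54,0.2],[0,0,0]],
    [0,[0.8,-0.54,0.2],[0,0,0]],
    [0,[0.4,-0.3,0.2],[0,0,0]],
    [0,[0,0,0],[0,0,0.6]],
    [0,[0,0,0],[0,0,0]],
    [0,[0,0,0],[0,0,0]]
  ]
}}

```text
t: 2.17
tool_pos: [0.5363, -0.1485, 0.1965]
tool_rot: [3.118, 0.383, 0.001]
contact_force: [-0.5, 0.2, 0.8]
opening: -0.0002
grip_force: 0.0
```

```bash
python3 - <<'E'
from h import *
o=ctrl.get_obs();c=cam('wrist');cv2.imwrite('pics/w1.png',c[0])
print(o['t'],o['tool_pos'],o['opening'],o['contact_force'])
print(R.from_rotvec(o['tool_rot']).as_matrix().round(3))
b=blobs(c[0],(22,120,80),(35,255,255));print(b)
for s,q in b: print(plane(q,c,.063).round(4))
E
```

```text
2.175 [ 0.53626173 -0.14849346  0.19654283] -0.00018189521023173152 [-0.4647083   0.16921098  0.83059913]
[[ 0.97   0.242  0.   ]
 [ 0.242 -0.97  -0.   ]
 [ 0.     0.    -1.   ]]
[([265, 115, 35, 35, 989], [282.1, 132.1])]
[ 0.5763 -0.1064  0.063 ]
```

View pics/w1.png

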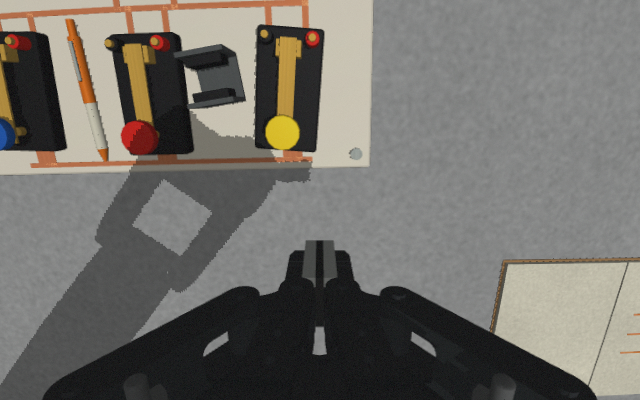

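The wrist view shows the yellow knob at (282,132), round and clear. The magnet is at (215,75), and the shut fingertips are at (320,243). Next I move over the knob at a safe height and measure again.

Emit:
{"op": "play_rows", "data": {
  "series": [
    [0,[0.5,-0.3,0.2],[0,0,0]],
    [0,[0.5,-0.3,0.4],[0,0,0]],
    [0,[0,0,0.5],[0,0,0]],
    [0,[0,0,0.5],[0,0,0]],
    [0,[0,0,0],[0,0,0]],
    [0,[0,0,0],[0,0,0]],
    [0,[0,0,0],[0,0,0]]
  ]
}}

```text
t: 3.1
tool_pos: [0.5785, -0.1076, 0.1181]
tool_rot: [3.117, 0.382, 0.004]
contact_force: [-0.2, -0.8, 0.8]
opening: 0.0001
grip_force: 0.0
```

```bash
python3 - <<'E'
from h import *
o=ctrl.get_obs();c=cam('wrist');cv2.imwrite('pics/w2.png',c[0])
print(o['t'],o['tool_pos'],o['contact_force'])
M=R.from_rotvec(o['tool_rot']).as_matrix()
b=blobs(c[0],(22,120,80),(35,255,255));print(b)
for s,q in b:
    p=plane(q,c,.063);print(p.round(4),(M.T@(p-o['tool_pos'])).round(4))
    # height: wrist ray now + wrist ray before
    T=np.eye(4);T[:3,:3]=M;T[:3,3]=[0.53626,-0.14849,0.19654]
    W0=T@np.array(imaging.get_image('wrist')['hand_eye'])
    print('tri',tri([ray(q,*c[1:]),ray((282.1,132.1),c[1],c[2],W0)]).round(4))
E
```

```text
3.1 [ 0.57850859 -0.10757309  0.11814471] [-0.15176811 -0.76249468  0.78529933]
[([294, 197, 44, 44, 1540], [315.7, 219.3])]
[ 0.5774 -0.106   0.063 ] [-0.0008 -0.0019  0.0551]
tri [ 0.5764 -0.1062  0.06  ]
```

View pics/w2.png

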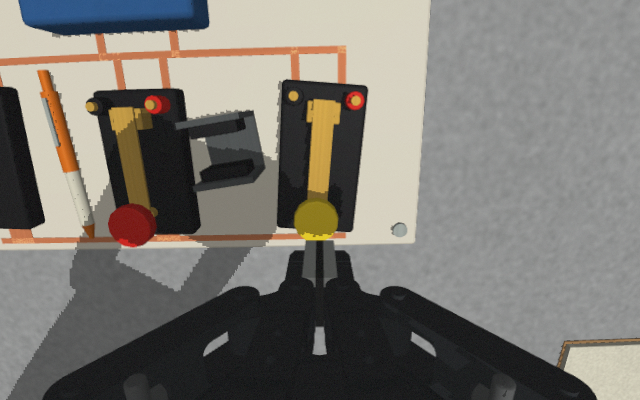

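The fingers stand over the knob, which is at (316,219). The offset is about (-1,-2) mm and the triangulated height is 60 mm, against 63 mm in the text. I descend to just above it, then go in small steps.

Emit:
{"op": "play_rows", "data": {
  "series": [
    [0,[-0.02,-0.04,0.4],[0,0,0]],
    [0,[0,0,0.4],[0,0,0]],
    [0,[0,0,0.15],[0,0,0]],
    [0,[0,0,0],[0,0,0]],
    [0,[0,0,0],[0,0,0]]
  ]
}}

```text
t: 3.82
tool_pos: [0.5765, -0.1055, 0.0692]
tool_rot: [3.118, 0.382, 0.001]
contact_force: [0.9, -0.1, 1.0]
opening: -0.0001
grip_force: 0.0
```

Emit:
{"op": "play_rows", "data": {
  "series": [
    [0,[0,0,0.05],[0,0,0]],
    [0,[0,0,0.04],[0,0,0]],
    [0,[0,0,0.04],[0,0,0]],
    [0,[0,0,0],[0,0,0]],
    [0,[0,0,0],[0,0,0]]
  ]
}}

```text
t: 4.45
tool_pos: [0.5762, -0.1054, 0.0626]
tool_rot: [3.118, 0.382, 0.0]
contact_force: [-2.1, 0.1, 2.7]
opening: 0.0003
grip_force: 1.3
```

Emit:
{"op": "play_rows", "data": {
  "series": [
    [0,[0,0,0.04],[0,0,0]],
    [0,[0,0,0.04],[0,0,0]],
    [0,[0,0,0.03],[0,0,0]],
    [0,[0,0,0],[0,0,0]],
    [0,[0,0,0],[0,0,0]]
  ]
}}

```text
t: 5.08
tool_pos: [0.576, -0.1054, 0.0568]
tool_rot: [-3.118, -0.382, 0.001]
contact_force: [-4.4, -0.7, 5.7]
opening: -0.0001
grip_force: 2.7
```

The knob swings toward -x as it goes down and drags on the tip, so I follow it by shifting in -x while finishing the press.

Emit:
{"op": "play_rows", "data": {
  "series": [
    [0,[-0.02,0,0.02],[0,0,0]],
    [0,[-0.02,0,0.02],[0,0,0]],
    [0,[0,0,0],[0,0,0]],
    [0,[0,0,0],[0,0,0]]
  ]
}}

```text
t: 5.58
tool_pos: [0.5755, -0.1056, 0.0555]
tool_rot: [3.118, 0.382, 0.005]
contact_force: [2.6, 1.9, 4.2]
opening: -0.0002
grip_force: 2.0
```

Emit:
{"op": "play_rows", "data": {
  "series": [
    [0,[0,0,0.02],[0,0,0]],
    [0,[0,0,0.01],[0,0,0]],
    [0,[0,0,0],[0,0,0]],
    [0,[0,0,0],[0,0,0]]
  ]
}}

```text
t: 6.08
tool_pos: [0.5756, -0.1057, 0.0552]
tool_rot: [3.118, 0.382, 0.005]
contact_force: [-0.8, 2.3, 9.2]
opening: -0.0001
grip_force: 5.2
```

The force rose to 9 N with almost no further travel, so the lever is on its stop. I hold it there.

Emit:
{"op": "play_rows", "data": {
  "series": [
    [0,[0,0,0],[0,0,0]],
    [0,[0,0,0],[0,0,0]],
    [0,[0,0,0],[0,0,0]],
    [0,[0,0,0],[0,0,0]],
    [0,[0,0,0],[0,0,0]],
    [0,[0,0,0],[0,0,0]],
    [0,[0,0,0],[0,0,0]],
    [0,[0,0,0],[0,0,0]]
  ]
}}

```text
t: 7.08
tool_pos: [0.5756, -0.1057, 0.0552]
tool_rot: [3.118, 0.382, 0.005]
contact_force: [0.0, 2.5, 10.2]
opening: 0.0002
grip_force: 5.2
```

```bash
python3 - <<'E'
from h import *
o=ctrl.get_obs();c=cam('side');print(o['contact_force'],o['tool_pos'])
cv2.imwrite('pics/s2.png',cv2.resize(c[0][140:220,250:370],None,fx=5,fy=5))
E
```

```text
[ 0.02421593  2.51061422 10.20279855] [ 0.57556838 -0.10566583  0.05519544]
```

View pics/s2.png

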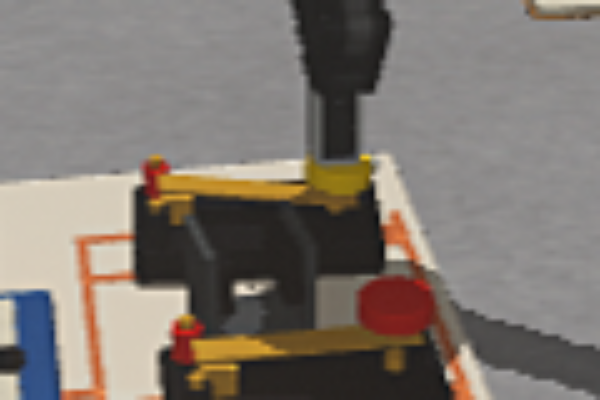

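Emit:
{"op": "play_rows", "data": {
  "series": [
    [0,[0,0,0],[0,0,0]],
    [0,[0,0,0],[0,0,0]],
    [0,[0,0,0],[0,0,0]],
    [0,[0,0,0],[0,0,0]]
  ]
}}

```text
t: 7.62
tool_pos: [0.5756, -0.1057, 0.0552]
tool_rot: [3.118, 0.382, 0.005]
contact_force: [0.0, 3.4, 10.3]
opening: 0.0003
grip_force: 5.2
```

The crop shows the shut fingertips on the yellow knob at (338,170), with its lever clearly tilted down and the block flat. I release gently, following the spring up, then rise clear.

Emit:
{"op": "play_rows", "data": {
  "series": [
    [0,[0,0,-0.05],[0,0,0]],
    [0,[0.02,0,-0.06],[0,0,0]],
    [0,[0.02,0,-0.08],[0,0,0]],
    [0,[0,0,-0.15],[0,0,0]],
    [0,[0,0,-0.5],[0,0,0]],
    [0,[0,0,-0.8],[0,0,0]],
    [0,[0,0,-0.8],[0,0,0]],
    [0,[-0.6,0,-0.6],[0,0,0]]
  ]
}}

```text
t: 8.62
tool_pos: [0.5471, -0.1125, 0.2068]
tool_rot: [3.118, 0.384, -0.0]
contact_force: [-0.3, 0.1, 0.3]
opening: -0.0001
grip_force: 0.0
```

Emit:
{"op": "play_rows", "data": {
  "series": [
    [0,[-0.6,0,0],[0,0,0]],
    [0,[0,0,0],[0,0,0]],
    [0,[0,0,0],[0,0,0]],
    [0,[0,0,0],[0,0,0]],
    [0,[0,0,0],[0,0,0]],
    [0,[0,0,0],[0,0,0]]
  ]
}}

```text
t: 9.38
tool_pos: [0.5181, -0.1197, 0.2051]
tool_rot: [-3.118, -0.383, 0.001]
contact_force: [-0.5, 0.5, 0.6]
opening: -0.0
grip_force: 0.0
```

```bash
python3 - <<'E'
from h import *
o=ctrl.get_obs();c=cam('wrist');cv2.imwrite('pics/w3.png',c[0]);print(o['t'],o['tool_pos'],o['contact_force'])
for s,q in blobs(c[0],(22,120,80),(35,255,255)): print(s,plane(q,c,.063).round(4))
for n in('scene','side'): print(n,blobs(cam(n)[0],(22,120,100),(35,255,255)))
E
```

```text
9.375 [ 0.51806201 -0.11968784  0.20506845] [-0.50656058  0.50652105  0.60017098]
[303, 101, 35, 36, 958] [ 0.5761 -0.1062  0.063 ]
scene [([231, 229, 18, 17, 243], [239.7, 236.7])]
side [([310, 166, 14, 9, 107], [316.8, 170.0])]
```

View pics/w3.png

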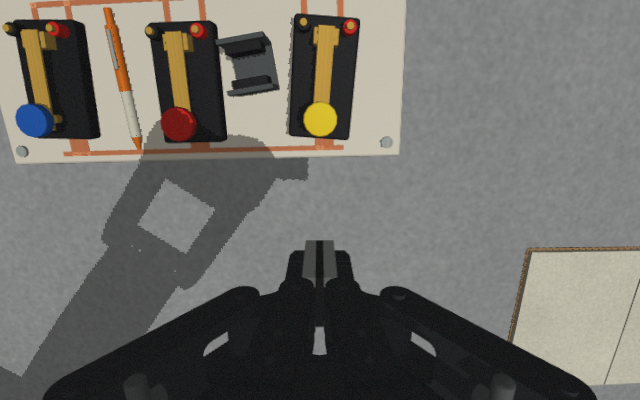

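The yellow knob is back up at (320,119), at the same place as before to within 1 mm, and the hand is well clear. The pen and the magnet have not moved.

```bash
python3 -c "
from station import ctrl
print(ctrl.finish_job())"
```

```text
the job is handed in; nothing more can be done
None
```

I pressed the yellow key fully down, held it at about 10 N for over 1.5 s and released it; it sprang back up in place, nothing else moved in the final image, the hand is clear, and the job is handed in (no verdict was returned).

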